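# Reset the fence of the slab-cutting gauge by one hole

## Task

First take the buff kiln prop off the white board of the slab-cutting gauge, where it blocks the fence, and set it down inside the grey tray. Then pull up the red plunger knob, slide the fence one hole towards the yellow end of its rail and let the pin go fully home in that next hole. Finish while still gripping the red knob with the pin held home, and leave the wooden stamp and the two glaze jars where they are.

Things in the scene. Friction and masses are not known exactly. Their poses are not given: they have to be found in the camera images.
- gauge: slab-cutting gauge, fixed on the table: white board 220 mm (its x) by 360 mm (its y), 18 mm thick; origin at the centre of the board's underside. A pierced steel rail 30 mm wide, top 43 mm above the table, runs along its y at x = +50 mm; end block at y = +165 mm yellow, the other dark
- next_hole (a point): mouth of the hole that the pin must go into, in the rail's top, 60 mm from the start hole towards the yellow end (at x = +50, y = -30 mm in the gauge). All four holes are 60 mm apart and 11 mm long along the rail; the pin is 8 mm thick with a round tip
- fence (a joint): position of the blue carriage with its aluminium fence along the rail, m: 0 at the start hole, growing to the yellow end, next hole at 0.060; 3 N drag; 1.5 mm play with the pin in. Carriage 46 x 44 mm, its top 56 mm above the table (a collar 22 mm wide under the knob reaches 71 mm); fence blade 12 mm thick, centred on the pin in y, reaching to x = -105 mm in the gauge, top 56 mm
- plunger (a joint): lift of the spring plunger, m: 0 = pin fully home, 10 mm deep in a hole; at 0.010 its tip rides on the rail's top; 0.016 = stop, fully pulled up. The fence slides freely above 0.010. The spring pulls down with about 4 N at 0 and 9 N at 0.016
- knob: red round pull knob of the plunger on top of the carriage, 27 mm across, 30 mm tall, from 73 to 103 mm above the table when the pin is home; it rises with the plunger and travels with the fence. Origin on the pin axis, 43 mm above the table when the pin is home; y along the rail to the yellow end
- knob_grip (a point): middle of the red knob, 46 mm above its origin: where to grip it from above, 89 mm above the table when the pin is home
- gauge_yellow_end (a point): centre of the top of the yellow end block of the rail
- prop: buff ceramic kiln prop, a square bar 75 mm (its x) by 40 mm by 40 mm, about 0.2 kg, lying on the white board in the fence's way; origin at the centre of its underside
- prop_center (a point): centre of the kiln prop
- tray: grey open tray, 170 mm (its x) by 150 mm (its y) outside, 40 mm high, walls and floor 5 mm thick, fixed on the table to the left or right of the gauge; origin at the centre of its underside
- stamp: bystander, leave alone: wooden clay stamp 36 mm across, 52 mm tall, standing on the white board of the gauge near its yellow end; origin under its foot
- jar_blue: bystander, leave alone: blue glaze jar, 70 mm across, 80 mm tall, on the table; origin under its base
- jar_green: bystander, leave alone: green glaze jar, 70 mm across, 80 mm tall, on the table; origin under its base

How it is judged:
By the outcome, as a careful person would: the job done as asked, in the order asked, and still so for the second after the job is handed in, while the arm keeps its last pose, push and grip.
It also fails if it takes over 58 s, if anything falls off the work surface, if the arm or the gripper's body presses on something with over 40 N, if the wrist force passes 120 N, or if a joint passes its speed limit or range.

## Robot

A 6-joint arm with a two-finger parallel gripper is mounted at the origin on the work surface. World frame = base frame: x ahead of the robot, y to its left, z up, the work surface at z = 0. Lengths are in m, angles in rad, forces in N, time in s.
With the tool pointing down it reaches from about 0.35 to 0.775 m from the base axis. Payload 5.5 kg.
Tool frame: the origin (TCP) lies at the very end of the fingers, on their centre line; the grasp point (between the pads) lies 19 mm behind it; z points along the fingers, y is the direction in which the jaws open and shut (so a half turn about z gives the same grasp; the last joint's range is limited). The gripper opens to 85 mm and grips with 20 to 120 N. Pads are 22 mm wide; open, the fingers measure 114 mm over their backs; the gripper's body (76 mm by 85 mm) begins 54 mm behind the grasp point. The pads swing forward as they close: fully open they stand 13 mm farther back than shut.
Start: joints at [0.981, 0.313, 0.046, 1.304, 0, 1.431], TCP at [0.25, 0.518, 0.231] pointing down, gripper open.
Joint ranges: [-2.76, 2.76], [-0.86, 1.69], [-1.03, 1.26], [-2.2, 2.34], [-1.47, 1.5], [-3.14, 3.14]. Speed limits (rad/s): [2.57, 2.57, 3.14, 3.14, 3.14, 3.14].

## Interface

Orientations are given as a unit quaternion [w, x, y, z].
In Python, from workcell import env gives the robot as it stands. The module is installed in compiled form; this text tells all that it offers.
- The arm moves only by the shell command python3 -m pendant 'ROWS' [FORCE]. ROWS is JSON, a list of rows, each an object with "fingers": the finger opening in mm, from 0 to 85.4; "delta_pos": the shift along the tool's x, y, z in mm, a list of three; "angular": the turn, a rotation vector about the tool's x, y, z in rad, a list of three. In form: [{"fingers": fingers, "delta_pos": [x, y, z], "angular": [ax, ay, az]}, ...]. A call has 1 to 12 rows; each row shifts and turns the commanded pose from where the row before left it, along the tool's axes as they then stand; what a row does not reach is not made up. A row lasts 1/10 s, in which the tool goes at most 50 mm and 8.59 degrees, less where a joint would pass 70% of its speed; a pose out of reach is approached as far as the arm can. A call is refused whole if a number of a shift passes 50 or a number of a turn 0.15, either way. A call with a gripper value outside its range is refused whole. The fingers move at their own pace and stop on an object; FORCE is the grip in N (left out, the last holds). Time passes only in rows, so rows that do not move let the fingers close. It gives the time, the measured TCP pose, the force and the opening at its end, in the units of the state.
- env.get_state(): the state, without advancing time (a new reading comes with each control period).
- env.read_camera(name): name is "side" or "top"; returns the picture (400x640x3 uint8, blue, green, red); there is no depth.
- env.camera_params(name): a dict with "fx", "fy", "cx", "cy" (pixels), "view" (4x4, takes a point from world to camera coordinates). Camera axes: x right, y up, looking along -z (the intrinsics and any distortion apply to the point x, -y, -z); pixel columns grow to the right and rows downward; lengths in m; the calibration is good to about 2 mm. A picture is of the moment at which its call begins. camera_params takes no time and is no camera call.
- env.hand_in(): hands the job in, once; it reports no verdict.
The state is a dict: "clock": time; "joint_pos": joint angles; "qvel": joint speeds; "tau": joint torques, N m; "tcp_pos": TCP position; "orientation": TCP orientation; "wrist_force": force on the tool from outside, world axes, zero at the start; "ft_torque": the same for the moment, N m; "finger_gap": finger opening in m.
Only numpy, scipy, OpenCV 4.12 (cv2) and the standard library are available. Lean on these libraries where they do the work, as an engineer would, in place of code of your own. Each camera call takes 0.05 s, during which the arm holds its last target. There are 200 camera calls.

## Working session

There is one attempt and no reset: what is moved stays moved. The work goes in short steps, Python scripts to look and compute and a shell command to move; the robot and the scene stay as the last step left them, time stands still between calls to the robot, and variables do not carry over. Pictures are saved under pics/ and viewed, about 8 in all and at most 12, crops included, and the job is handed in when it is done.

```bash
mkdir -p pics
python3 - <<'E'
from workcell import env
import cv2,numpy as np
np.set_printoptions(precision=4,suppress=True)
for n in("top","side"):
    cv2.imwrite(f"pics/{n}0.png",env.read_camera(n)); p=env.camera_params(n); print(n,{k:(v if k!="view" else np.array(v)) for k,v in p.items()})
print(env.get_state())
E
```

```text
top {'fx': 383.4878036477599, 'fy': 383.4878036477599, 'cx': 319.4600525420291, 'cy': 198.6307173702085, 'view': array([[-0.0289, -0.9995,  0.0152,  0.006 ],
       [ 0.995 , -0.0273,  0.0958, -0.5448],
       [-0.0954,  0.0179,  0.9953, -0.8432],
       [ 0.    ,  0.    ,  0.    ,  1.    ]])}
side {'fx': 411.8213212094392, 'fy': 411.8213212094392, 'cx': 321.01454825822253, 'cy': 189.33348343085964, 'view': array([[-0.9971, -0.0751, -0.0114,  0.5232],
       [ 0.032 , -0.5515,  0.8335, -0.0628],
       [-0.0689,  0.8308,  0.5523, -0.9606],
       [ 0.    ,  0.    ,  0.    ,  1.    ]])}
{'clock': 0.1, 'joint_pos': array([0.9814, 0.3139, 0.0451, 1.3036, 0.    , 1.4312]), 'qvel': array([-0.0011, -0.0001,  0.0037, -0.0011, -0.0001,  0.0005]), 'tau': array([  0.0027, -48.1724,  29.9244,   0.0126,  -0.0002,  -0.    ]), 'tcp_pos': array([0.2497, 0.5174, 0.2305]), 'orientation': array([-0.0003,  0.223 ,  0.9748, -0.0008]), 'wrist_force': array([ 0.6138, -0.2035,  0.5312]), 'ft_torque': array([-0.0043, -0.051 , -0.0522]), 'finger_gap': 0.08592936278320928}
```

View pics/top0.png

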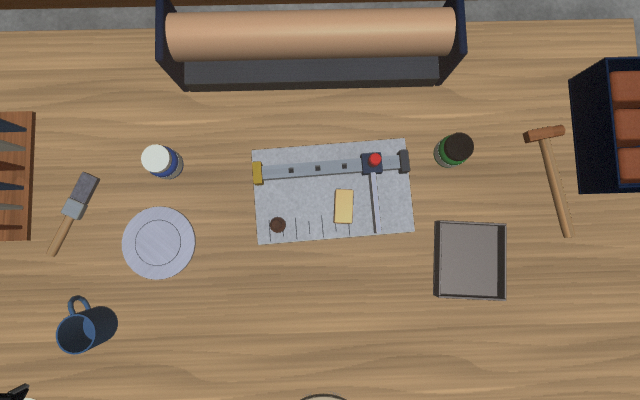

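View pics/side0.png

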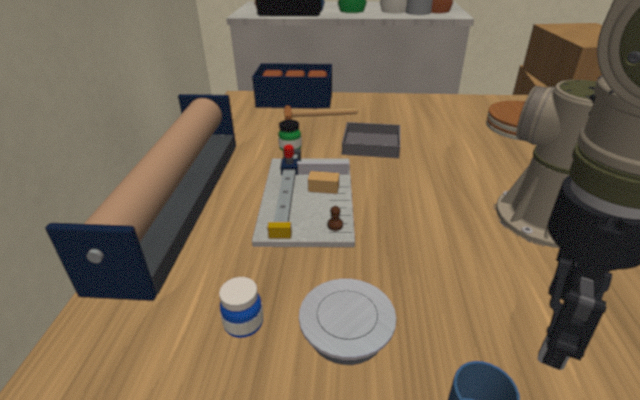

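Top view: prop near (344,206), knob (374,159), yellow block (257,173), tray centre about (470,260), stamp (278,225). The side view agrees, with the prop at (324,182) and the knob at (289,152).

```bash
cat > h.py <<'E'
from workcell import env
import cv2,numpy as np
np.set_printoptions(precision=4,suppress=True)
def ray(n,u,v):
    p=env.camera_params(n);V=np.array(p["view"]);R,t=V[:3,:3],V[:3,3]
    d=R.T@np.array([(u-p["cx"])/p["fx"],-(v-p["cy"])/p["fy"],-1]);return -R.T@t,d
def on(n,u,v,z):
    c,d=ray(n,u,v);return c+d*(z-c[2])/d[2]
def two(a,b):
    (c,d),(e,f)=ray("top",*a),ray("side",*b)
    s=np.linalg.lstsq(np.c_[d,-f],e-c,rcond=None)[0];P,Q=c+s[0]*d,e+s[1]*f
    return (P+Q)/2,np.linalg.norm(P-Q)
def blob(im,lo,hi,box):
    x0,y0,x1,y1=box;h=cv2.cvtColor(im,cv2.COLOR_BGR2HSV)[y0:y1,x0:x1]
    m=cv2.inRange(h,np.array(lo),np.array(hi))
    cs,_=cv2.findContours(m,cv2.RETR_EXTERNAL,cv2.CHAIN_APPROX_NONE)
    c=max(cs,key=cv2.contourArea)+np.array([x0,y0]);return c
def desc(c):
    M=cv2.moments(c);return np.array([M["m10"],M["m01"]])/M["m00"],cv2.minAreaRect(c),cv2.boundingRect(c)
E
python3 - <<'E'
from h import *
t=cv2.imread("pics/top0.png");s=cv2.imread("pics/side0.png")
def both(name,a,b,z):
    for n,im,(lo,hi,bx) in(("top",t,a),("side",s,b)):
        c=desc(blob(im,lo,hi,bx));print(name,n,c[0],c[1],c[2],on(n,*c[0],z))
        r=cv2.boxPoints(c[1]);
        if n=="top":print(np.array([on(n,*q,z)[:2] for q in r]))
both("prop",((15,60,120),(35,255,255),(320,180,365,235)),((8,60,100),(30,255,255),(300,165,345,197)),.058)
both("knob",((0,150,80),(8,255,255),(355,140,395,180)),((0,150,80),(8,255,255),(275,138,302,165)),.089)
both("yel",((20,150,60),(35,255,255),(245,150,270,195)),((20,150,60),(35,255,255),(255,215,300,245)),.043)
h=cv2.resize(t[125:310,240:520],None,fx=2.8,fy=2.8,interpolation=cv2.INTER_CUBIC);cv2.imwrite("pics/crop.png",h)
for q in((253,149),(406,138),(414,232),(259,244)):print("board",on("top",*q,.018))
for q in((440,220),(507,222),(506,299),(435,296)):print("tray",on("top",*q,.04))
E
```

```text
prop top [343.4211 205.8084] ((343.4254150390625, 205.93943786621094), (17.98670196533203, 34.282344818115234), 2.2025980949401855) (334, 189, 20, 35) [ 0.5246 -0.0606  0.058 ]
[[ 0.4883 -0.0384]
 [ 0.5631 -0.0437]
 [ 0.5605 -0.083 ]
 [ 0.4857 -0.0774]]
prop side [323.1401 181.5843] ((323.0660095214844, 181.5761260986328), (30.849971771240234, 21.374114990234375), 4.085616588592529) (308, 171, 32, 23) [ 0.5212 -0.0297  0.058 ]
knob top [374.8124 158.6047] ((374.70001220703125, 158.60000610351562), (10.733125686645508, 11.180339813232422), 26.56505012512207) (369, 153, 12, 12) [ 0.6211 -0.1285  0.089 ]
[[ 0.6159 -0.1124]
 [ 0.6372 -0.124 ]
 [ 0.6263 -0.1441]
 [ 0.605  -0.1325]]
knob side [288.097  150.3397] ((288.5, 151.0), (12.0, 9.0), 90.0) (284, 145, 10, 13) [ 0.618  -0.1251  0.089 ]
yel top [256.6552 172.4448] ((256.63055419921875, 172.45797729492188), (20.82044792175293, 8.248355865478516), 86.18592071533203) (252, 162, 10, 22) [0.6057 0.1294 0.043 ]
[[0.6288 0.1398]
 [0.6296 0.1215]
 [0.5826 0.119 ]
 [0.5819 0.1373]]
yel side [279.0748 229.9269] ((279.0277099609375, 229.9984588623047), (15.087844848632812, 21.79971694946289), 86.8201675415039) (268, 222, 23, 16) [0.6017 0.1401 0.043 ]
board [0.6649 0.1407 0.018 ]
board [ 0.682  -0.2153  0.018 ]
board [ 0.4633 -0.2226  0.018 ]
board [0.4465 0.1299 0.018 ]
tray [ 0.4882 -0.2764  0.04  ]
tray [ 0.4795 -0.4265  0.04  ]
tray [ 0.3113 -0.4114  0.04  ]
tray [ 0.3227 -0.2556  0.04  ]
```

View pics/crop.png

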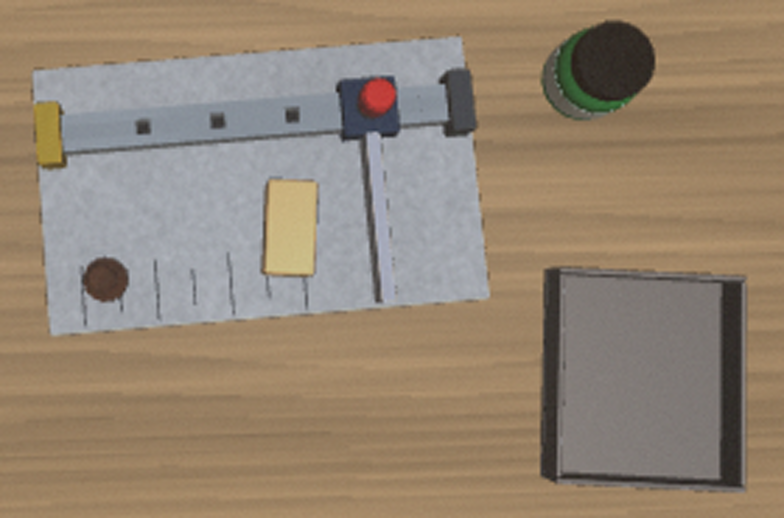

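```bash
Z='"angular":[0,0,0]'; python3 -m pendant '[{"fingers":64,"delta_pos":[0,0,0],"angular":[0,0,-0.127]},{"fingers":64,"delta_pos":[0,0,0],"angular":[0,0,-0.126]},{"fingers":64,"delta_pos":[0,0,0],"angular":[0,0,-0.126]},{"fingers":64,"delta_pos":[-21,-37,0],"angular":[0,0,0]},{"fingers":64,"delta_pos":[-21,-37,0],"angular":[0,0,0]},{"fingers":64,"delta_pos":[-21,-37,0],"angular":[0,0,0]},{"fingers":64,"delta_pos":[-21,-37,0],"angular":[0,0,0]},{"fingers":64,"delta_pos":[-21,-37,0],"angular":[0,0,0]},{"fingers":64,"delta_pos":[-21,-37,0],"angular":[0,0,0]},{"fingers":64,"delta_pos":[-21,-37,0],"angular":[0,0,0]},{"fingers":64,"delta_pos":[-21,-37,0],"angular":[0,0,0]}]' 30
cat >> h.py <<'E'
from scipy.spatial.transform import Rotation as Ro
def to(p,yang=None):
    s=env.get_state();q=s["orientation"];R=Ro.from_quat(np.r_[q[1:],q[0]])
    print("tcp",s["tcp_pos"],"yang",np.degrees(np.arctan2(*R.as_matrix()[1::-1,1])),"z",R.as_matrix()[:,2],"F",s["wrist_force"],"gap",s["finger_gap"],"t",s["clock"])
    print("delta tool mm",1000*R.inv().apply(np.array(p)-s["tcp_pos"]))
E
python3 - <<'E'
from h import *
to([.5245,-.0607,.12])
c=lambda q:np.array(q)/2.8+np.array([240,125])-0.3
H=[on("top",*c(q),.043)[:2] for q in((142.5,127),(217.5,121),(292.5,114.5))];print(np.array(H),np.diff(H,axis=0))
E
```

```text
clock: 1.2
tcp_pos: [0.3968, 0.209, 0.2311]
orientation: [-0.0, 0.035, 0.999, -0.0]
wrist_force: [1.2, -0.1, -0.2]
finger_gap: 0.0642
tcp [0.3968 0.209  0.2311] yang 85.95429603193264 z [-0.0002 -0.     -1.    ] F [ 1.2139 -0.0579 -0.1534] gap 0.06421161952460376 t 1.2
delta tool mm [-146.4127 -260.0466  111.0631]
[[ 0.6091  0.0536]
 [ 0.6124 -0.0064]
 [ 0.6161 -0.0666]] [[ 0.0033 -0.06  ]
 [ 0.0037 -0.0602]]
```

```bash
python3 -m pendant '[{"fingers":64,"delta_pos":[-21,-37,0],"angular":[0,0,0]},{"fingers":64,"delta_pos":[-21,-37,0],"angular":[0,0,0]},{"fingers":64,"delta_pos":[-21,-37,0],"angular":[0,0,0]},{"fingers":64,"delta_pos":[-21,-37,0],"angular":[0,0,0]},{"fingers":64,"delta_pos":[-21,-37,0],"angular":[0,0,0]},{"fingers":64,"delta_pos":[-21,-37,0],"angular":[0,0,0]},{"fingers":64,"delta_pos":[-20,-38,0],"angular":[0,0,0]},{"fingers":64,"delta_pos":[0,0,35],"angular":[0,0,0]},{"fingers":64,"delta_pos":[0,0,40],"angular":[0,0,0]},{"fingers":64,"delta_pos":[0,0,30],"angular":[0,0,0]},{"fingers":64,"delta_pos":[0,0,0],"angular":[0,0,0]}]'
python3 - <<'E'
from h import *
to([.5245,-.0607,.028])
t=env.read_camera("top");s=env.read_camera("side")
cv2.imwrite("pics/near.png",np.hstack([cv2.resize(t[120:270,240:440],(400,300),interpolation=2),cv2.resize(s[110:260,220:420],(400,300),interpolation=2)]))
E
```

```text
clock: 2.3
tcp_pos: [0.5201, -0.0582, 0.1217]
orientation: [-0.005, 0.036, 0.999, 0.001]
wrist_force: [-0.9, 0.4, -0.1]
finger_gap: 0.064
tcp [ 0.5201 -0.0582  0.1217] yang 85.9132443616631 z [-0.0091  0.0026 -1.    ] F [-0.9081  0.4419 -0.0994] gap 0.0639885630213832 t 2.3
delta tool mm [-5.4037 -2.3342 93.6734]
```

View pics/near.png

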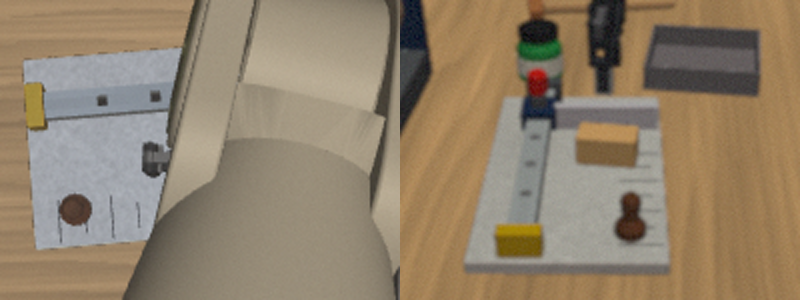

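The side view shows the fingertips at about (322,155), directly over the prop. That matches the TCP's projection at (324,152), so I'm descending.

```bash
python3 -m pendant '[{"fingers":64,"delta_pos":[-1,0,20],"angular":[0,0,0]},{"fingers":64,"delta_pos":[0,0,20],"angular":[0,0,0]},{"fingers":64,"delta_pos":[0,0,20],"angular":[0,0,0]},{"fingers":64,"delta_pos":[0,0,0],"angular":[0,0,0]},{"fingers":64,"delta_pos":[0,0,0],"angular":[0,0,0]}]'
python3 -c "
from h import *
to([.5245,-.0607,.028])"
```

```text
clock: 2.9
tcp_pos: [0.526, -0.0592, 0.0681]
orientation: [0.001, 0.035, 0.999, -0.0]
wrist_force: [1.6, 0.8, 0.1]
finger_gap: 0.0643
tcp [ 0.526  -0.0592  0.0681] yang 85.96303238960071 z [ 0.0021 -0.0005 -1.    ] F [1.6217 0.7539 0.0544] gap 0.06433016352509911 t 2.9
delta tool mm [ 1.511  -1.6052 40.0787]
```

```bash
python3 -m pendant '[{"fingers":64,"delta_pos":[0,-1.5,13],"angular":[0,0,0]},{"fingers":64,"delta_pos":[0,0,13],"angular":[0,0,0]},{"fingers":64,"delta_pos":[0,0,12],"angular":[0,0,0]},{"fingers":64,"delta_pos":[0,0,0],"angular":[0,0,0]},{"fingers":30,"delta_pos":[0,0,0],"angular":[0,0,0]},{"fingers":30,"delta_pos":[0,0,0],"angular":[0,0,0]},{"fingers":30,"delta_pos":[0,0,0],"angular":[0,0,0]},{"fingers":30,"delta_pos":[0,0,0],"angular":[0,0,0]},{"fingers":30,"delta_pos":[0,0,0],"angular":[0,0,0]},{"fingers":30,"delta_pos":[0,0,0],"angular":[0,0,0]}]' 40
python3 -c "
from h import *
to([.5245,-.0607,.17])"
```

```text
clock: 3.9
tcp_pos: [0.5258, -0.0606, 0.0294]
orientation: [0.001, 0.035, 0.999, -0.0]
wrist_force: [-1.0, 0.9, 5.3]
finger_gap: 0.0392
tcp [ 0.5258 -0.0606  0.0294] yang 85.95086691986491 z [ 0.0021 -0.0002 -1.    ] F [-0.9734  0.9456  5.3072] gap 0.03916855759529094 t 3.9
delta tool mm [   0.9404   -0.1717 -140.5983]
```

```bash
python3 -m pendant '[{"fingers":30,"delta_pos":[0,0,-20],"angular":[0,0,0]},{"fingers":30,"delta_pos":[0,0,-35],"angular":[0,0,0]},{"fingers":30,"delta_pos":[0,0,-35],"angular":[0,0,0]},{"fingers":30,"delta_pos":[0,0,-25],"angular":[0,0,0]},{"fingers":30,"delta_pos":[8,-22,0],"angular":[0,0,0]},{"fingers":30,"delta_pos":[15,-40,0],"angular":[0,0,0]},{"fingers":30,"delta_pos":[15,-40,0],"angular":[0,0,0]},{"fingers":30,"delta_pos":[15,-41,0],"angular":[0,0,0]},{"fingers":30,"delta_pos":[15,-41,0],"angular":[0,0,0]},{"fingers":30,"delta_pos":[15,-41,0],"angular":[0,0,0]},{"fingers":30,"delta_pos":[15,-41,0],"angular":[0,0,0]},{"fingers":30,"delta_pos":[8,-24,0],"angular":[0,0,0]}]'
python3 -m pendant '[{"fingers":30,"delta_pos":[0,0,20],"angular":[0,0,0]},{"fingers":30,"delta_pos":[0,0,20],"angular":[0,0,0]},{"fingers":30,"delta_pos":[0,0,0],"angular":[0,0,0]},{"fingers":30,"delta_pos":[0,0,0],"angular":[0,0,0]},{"fingers":30,"delta_pos":[0,0,0],"angular":[0,0,0]}]'
python3 - <<'E'
from h import *
to([.4004,-.3425,.0175])
t=env.read_camera("top");s=env.read_camera("side")
cv2.imwrite("pics/near2.png",np.hstack([cv2.resize(t[120:320,400:560],(400,500),interpolation=2),cv2.resize(s[60:200,280:420],(400,400),interpolation=2)[:,:].copy() if 0 else cv2.resize(s[60:260,260:420],(400,500),interpolation=2)]))
E
```

```text
clock: 5.1
tcp_pos: [0.3968, -0.3449, 0.143]
orientation: [-0.0, 0.037, 0.999, -0.0]
wrist_force: [1.6, -0.2, -2.4]
finger_gap: 0.0392
clock: 5.6
tcp_pos: [0.3991, -0.3426, 0.1042]
orientation: [0.0, 0.035, 0.999, -0.0]
wrist_force: [0.2, -0.3, -1.9]
finger_gap: 0.0392
tcp [ 0.3991 -0.3426  0.1042] yang 85.96934309444721 z [ 0.0008 -0.0009 -1.    ] F [ 0.1642 -0.3423 -1.9333] gap 0.03924027511186996 t 5.6
delta tool mm [-1.2529  0.2546 86.6551]
```

View pics/near2.png

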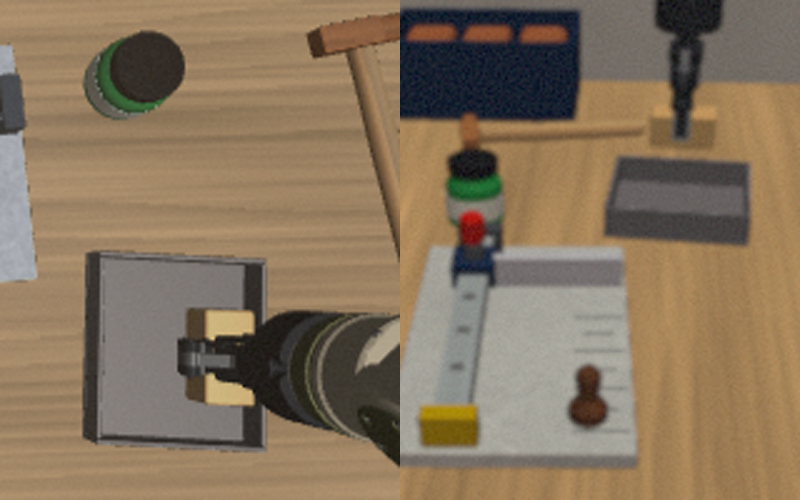

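The prop is gripped and over the tray; the apparent offset in the top view is height parallax. Lowering it now.

```bash
python3 -m pendant '[{"fingers":30,"delta_pos":[0,0,25],"angular":[0,0,0]},{"fingers":30,"delta_pos":[0,0,25],"angular":[0,0,0]},{"fingers":30,"delta_pos":[0,0,20],"angular":[0,0,0]},{"fingers":30,"delta_pos":[0,0,8],"angular":[0,0,0]},{"fingers":30,"delta_pos":[0,0,5],"angular":[0,0,0]},{"fingers":30,"delta_pos":[0,0,2],"angular":[0,0,0]},{"fingers":30,"delta_pos":[0,0,0],"angular":[0,0,0]},{"fingers":30,"delta_pos":[0,0,0],"angular":[0,0,0]},{"fingers":30,"delta_pos":[0,0,0],"angular":[0,0,0]}]'
```

```text
clock: 6.6
tcp_pos: [0.399, -0.3428, 0.019]
orientation: [0.001, 0.035, 0.999, -0.0]
wrist_force: [0.3, -0.0, -2.5]
finger_gap: 0.0396
```

```bash
python3 -m pendant '[{"fingers":30,"delta_pos":[0,0,1.5],"angular":[0,0,0]},{"fingers":30,"delta_pos":[0,0,1],"angular":[0,0,0]},{"fingers":30,"delta_pos":[0,0,0],"angular":[0,0,0]},{"fingers":44,"delta_pos":[0,0,0],"angular":[0,0,0]},{"fingers":60,"delta_pos":[0,0,0],"angular":[0,0,0]},{"fingers":60,"delta_pos":[0,0,0],"angular":[0,0,0]},{"fingers":60,"delta_pos":[0,0,-10],"angular":[0,0,0]},{"fingers":60,"delta_pos":[0,0,-40],"angular":[0,0,0]},{"fingers":60,"delta_pos":[0,0,-45],"angular":[0,0,0]},{"fingers":60,"delta_pos":[0,0,-45],"angular":[0,0,0]},{"fingers":60,"delta_pos":[0,0,-10],"angular":[0,0,-0.127]},{"fingers":60,"delta_pos":[0,0,0],"angular":[0,0,0]}]'
python3 -c "
from h import *
to([.6195,-.1267,.12])"
```

```text
clock: 7.8
tcp_pos: [0.3998, -0.3438, 0.1692]
orientation: [0.002, -0.028, 1.0, -0.002]
wrist_force: [-0.4, -0.1, -0.4]
finger_gap: 0.06
tcp [ 0.3998 -0.3438  0.1692] yang 93.25136091859403 z [ 0.0041 -0.0046 -1.    ] F [-0.4038 -0.075  -0.4059] gap 0.06003406109653479 t 7.8
delta tool mm [-231.4262  204.5067   49.0689]
```

```bash
python3 -m pendant '[{"fingers":60,"delta_pos":[-16,14,0],"angular":[0,0,0]},{"fingers":60,"delta_pos":[-29,26,0],"angular":[0,0,0]},{"fingers":60,"delta_pos":[-30,26,0],"angular":[0,0,0]},{"fingers":60,"delta_pos":[-30,26,0],"angular":[0,0,0]},{"fingers":60,"delta_pos":[-30,26,0],"angular":[0,0,0]},{"fingers":60,"delta_pos":[-30,26,0],"angular":[0,0,0]},{"fingers":60,"delta_pos":[-30,26,0],"angular":[0,0,0]},{"fingers":60,"delta_pos":[-20,20,0],"angular":[0,0,0]},{"fingers":60,"delta_pos":[-16,14,0],"angular":[0,0,0]},{"fingers":60,"delta_pos":[0,0,20],"angular":[0,0,0]},{"fingers":60,"delta_pos":[0,0,0],"angular":[0,0,0]},{"fingers":60,"delta_pos":[0,0,0],"angular":[0,0,0]}]'
python3 - <<'E'
from h import *
to([.6195,-.1267,.07])
t=env.read_camera("top");s=env.read_camera("side")
cv2.imwrite("pics/near3.png",np.hstack([cv2.resize(t[120:320,360:520],(400,500),interpolation=2),cv2.resize(s[60:260,260:420],(400,500),interpolation=2)]))
E
```

```text
clock: 9.0
tcp_pos: [0.6164, -0.1253, 0.1443]
orientation: [-0.002, -0.027, 1.0, 0.001]
wrist_force: [0.0, 0.2, 0.8]
finger_gap: 0.06
tcp [ 0.6164 -0.1253  0.1443] yang 93.12814456602538 z [-0.0036  0.0012 -1.    ] F [0.0379 0.1854 0.7791] gap 0.06003612136514291 t 9.0
delta tool mm [-3.3208 -1.6907 74.2423]
```

View pics/near3.png

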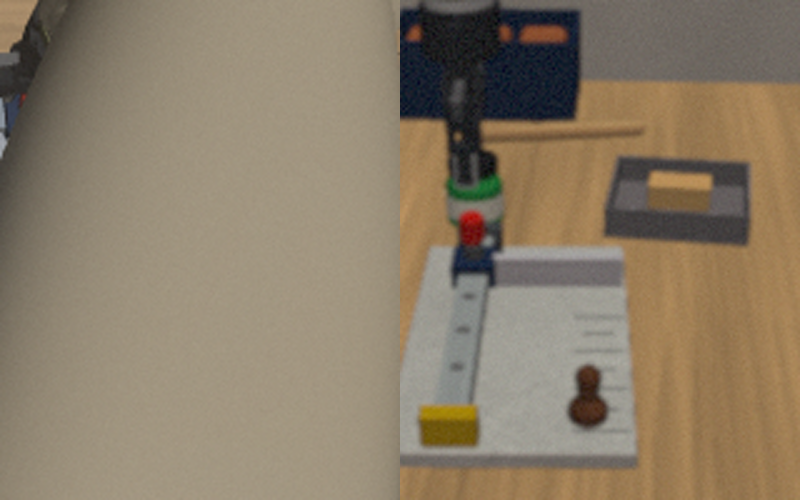

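The prop lies flat in the middle of the tray. The gripper is over the knob, so I'm descending on it.

```bash
python3 -m pendant '[{"fingers":60,"delta_pos":[-1,0,15],"angular":[0,0,0]},{"fingers":60,"delta_pos":[0,0,15],"angular":[0,0,0]},{"fingers":60,"delta_pos":[0,0,0],"angular":[0,0,0]},{"fingers":60,"delta_pos":[0,0,0],"angular":[0,0,0]}]'
python3 -c "
from h import *
to([.6195,-.1267,.071])"
```

```text
clock: 9.5
tcp_pos: [0.6186, -0.1261, 0.1164]
orientation: [0.0, -0.028, 1.0, 0.0]
wrist_force: [-0.4, 0.8, 0.4]
finger_gap: 0.0597
tcp [ 0.6186 -0.1261  0.1164] yang 93.15507276168778 z [ 0.0002  0.     -1.    ] F [-0.3792  0.8158  0.4227] gap 0.05967823414231667 t 9.5
delta tool mm [-0.8913 -0.6714 45.4222]
```

```bash
python3 -m pendant '[{"fingers":60,"delta_pos":[-1,-0.5,14],"angular":[0,0,0]},{"fingers":60,"delta_pos":[0,0,15],"angular":[0,0,0]},{"fingers":60,"delta_pos":[0,0,15],"angular":[0,0,0]},{"fingers":60,"delta_pos":[0,0,0],"angular":[0,0,0]},{"fingers":34,"delta_pos":[0,0,0],"angular":[0,0,0]},{"fingers":34,"delta_pos":[0,0,0],"angular":[0,0,0]},{"fingers":20,"delta_pos":[0,0,0],"angular":[0,0,0]},{"fingers":20,"delta_pos":[0,0,0],"angular":[0,0,0]},{"fingers":20,"delta_pos":[0,0,0],"angular":[0,0,0]},{"fingers":20,"delta_pos":[0,0,0],"angular":[0,0,0]},{"fingers":20,"delta_pos":[0,0,0],"angular":[0,0,0]}]' 40
python3 -c "
from h import *
to([.6195,-.1267,.087])"
```

```text
clock: 10.6
tcp_pos: [0.6205, -0.1262, 0.073]
orientation: [0.001, -0.028, 1.0, -0.0]
wrist_force: [-0.4, 1.1, 6.0]
finger_gap: 0.0255
tcp [ 0.6205 -0.1262  0.073 ] yang 93.224230458289 z [ 0.0021 -0.0005 -1.    ] F [-0.3575  1.0726  6.0493] gap 0.02549384186289924 t 10.6
delta tool mm [  1.0327  -0.4499 -14.001 ]
```

```bash
python3 -m pendant '[{"fingers":20,"delta_pos":[0,0,0],"angular":[0,0,0]},{"fingers":20,"delta_pos":[0,0,-3],"angular":[0,0,0]},{"fingers":20,"delta_pos":[0,0,-3],"angular":[0,0,0]},{"fingers":20,"delta_pos":[0,0,-3],"angular":[0,0,0]},{"fingers":20,"delta_pos":[0,0,-3],"angular":[0,0,0]},{"fingers":20,"delta_pos":[0,0,-2],"angular":[0,0,0]},{"fingers":20,"delta_pos":[0,0,0],"angular":[0,0,0]},{"fingers":20,"delta_pos":[0,0,0],"angular":[0,0,0]},{"fingers":20,"delta_pos":[0,0,0],"angular":[0,0,0]}]' 60
python3 - <<'E'
from h import *
to([.617,-.0862,.087])
s=env.read_camera("side");cv2.imwrite("pics/lift.png",cv2.resize(s[110:210,250:330],(640,800),interpolation=2)[:600])
b=desc(blob(s,(0,150,80),(8,255,255),(275,125,302,165)));print(b)
E
```

```text
clock: 11.5
tcp_pos: [0.6203, -0.1262, 0.0849]
orientation: [0.0, -0.028, 1.0, 0.0]
wrist_force: [5.9, -1.7, -8.3]
finger_gap: 0.0247
tcp [ 0.6203 -0.1262  0.0849] yang 93.21716912061596 z [ 0.0004  0.0002 -1.    ] F [ 5.939  -1.6793 -8.3242] gap 0.024695706533314293 t 11.5
delta tool mm [ 1.0604 40.1267 -2.1052]
(array([291.5, 143. ]), ((291.5000305175781, 143.00001525878906), (2.1213202476501465, 0.7071067094802856), 45.0), (291, 142, 2, 3))
```

View pics/lift.png

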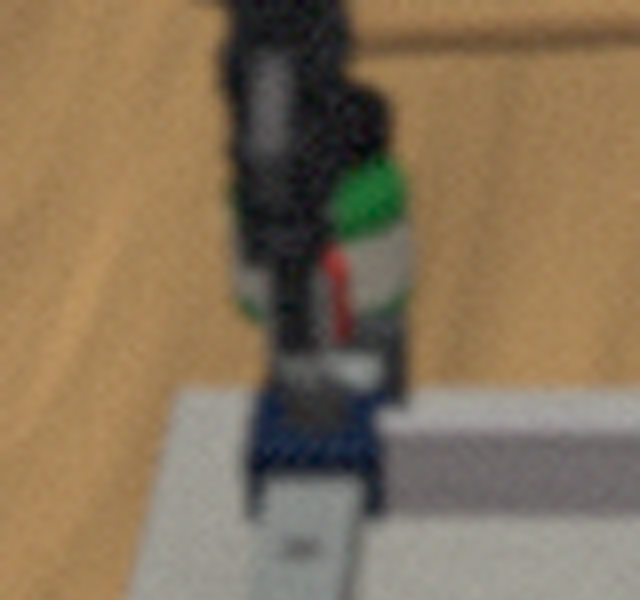

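Side view: the pads (u 284–290.5) sit about 3–4 mm to +x of the knob's centre (u≈289), which fits the 6 N of side force. I'll lower it, re-centre by 3.5 mm and grip again.

```bash
python3 -m pendant '[{"fingers":20,"delta_pos":[0,0,4],"angular":[0,0,0]},{"fingers":20,"delta_pos":[0,0,4],"angular":[0,0,0]},{"fingers":20,"delta_pos":[0,0,4],"angular":[0,0,0]},{"fingers":20,"delta_pos":[0,0,2],"angular":[0,0,0]},{"fingers":20,"delta_pos":[0,0,0],"angular":[0,0,0]},{"fingers":45,"delta_pos":[0,0,0],"angular":[0,0,0]},{"fingers":45,"delta_pos":[0,0,0],"angular":[0,0,0]},{"fingers":45,"delta_pos":[2,0,0],"angular":[0,0,0]},{"fingers":45,"delta_pos":[1.5,0,0],"angular":[0,0,0]},{"fingers":45,"delta_pos":[0,0,0],"angular":[0,0,0]},{"fingers":45,"delta_pos":[0,0,0],"angular":[0,0,0]}]' 40
python3 -c "
from h import *
to([.617,-.1265,.073])"
python3 -m pendant '[{"fingers":20,"delta_pos":[0,0,0],"angular":[0,0,0]},{"fingers":20,"delta_pos":[0,0,0],"angular":[0,0,0]},{"fingers":20,"delta_pos":[0,0,0],"angular":[0,0,0]},{"fingers":20,"delta_pos":[0,0,0],"angular":[0,0,0]},{"fingers":20,"delta_pos":[0,0,0],"angular":[0,0,0]},{"fingers":20,"delta_pos":[0,0,0],"angular":[0,0,0]}]' 50
python3 -c "
from h import *
to([.617,-.1265,.086])"
```

```text
clock: 12.65
tcp_pos: [0.6161, -0.1263, 0.0717]
orientation: [-0.0, -0.028, 1.0, 0.0]
wrist_force: [0.5, -0.1, -0.1]
finger_gap: 0.0452
tcp [ 0.6161 -0.1263  0.0717] yang 93.21436175175283 z [-0.0002  0.0001 -1.    ] F [ 0.4847 -0.1153 -0.1444] gap 0.0451794815257939 t 12.65
delta tool mm [-0.8861 -0.2875 -1.2672]
clock: 13.25
tcp_pos: [0.6163, -0.1264, 0.072]
orientation: [0.0, -0.028, 1.0, -0.0]
wrist_force: [-1.6, -0.7, 3.4]
finger_gap: 0.0257
tcp [ 0.6163 -0.1264  0.072 ] yang 93.21561157706775 z [ 0.0003 -0.0002 -1.    ] F [-1.6378 -0.673   3.3762] gap 0.025677416487137877 t 13.25
delta tool mm [ -0.6764  -0.1607 -13.9781]
```

```bash
python3 -m pendant '[{"fingers":20,"delta_pos":[0,0,-3],"angular":[0,0,0]},{"fingers":20,"delta_pos":[0,0,-3],"angular":[0,0,0]},{"fingers":20,"delta_pos":[0,0,-3],"angular":[0,0,0]},{"fingers":20,"delta_pos":[0,0,-3],"angular":[0,0,0]},{"fingers":20,"delta_pos":[0,0,-2],"angular":[0,0,0]},{"fingers":20,"delta_pos":[0,0,0],"angular":[0,0,0]},{"fingers":20,"delta_pos":[0,0,0],"angular":[0,0,0]},{"fingers":20,"delta_pos":[0,0,0],"angular":[0,0,0]}]' 60
python3 - <<'E'
from h import *
to([.6163-.0034,-.1264+.06,.086])
E
```

```text
clock: 14.05
tcp_pos: [0.6162, -0.1263, 0.0855]
orientation: [-0.0, -0.028, 1.0, 0.0]
wrist_force: [2.6, -2.2, -8.6]
finger_gap: 0.025
tcp [ 0.6162 -0.1263  0.0855] yang 93.21328995280294 z [-0.0003  0.     -1.    ] F [ 2.6341 -2.2306 -8.6194] gap 0.024970537011843805 t 14.05
delta tool mm [-0.1054 60.0191 -0.4855]
```

```bash
python3 -m pendant '[{"fingers":20,"delta_pos":[0,3,0],"angular":[0,0,0]},{"fingers":20,"delta_pos":[0,3,0],"angular":[0,0,0]},{"fingers":20,"delta_pos":[0,3,0],"angular":[0,0,0]},{"fingers":20,"delta_pos":[0,3,0],"angular":[0,0,0]},{"fingers":20,"delta_pos":[0,0,0],"angular":[0,0,0]}]'
python3 - <<'E'
from h import *
to([.6163-.0034,-.1264+.06,.086])
E
```

```text
clock: 14.55
tcp_pos: [0.6155, -0.1134, 0.0858]
orientation: [-0.0, -0.028, 1.0, 0.0]
wrist_force: [2.5, -1.2, -9.3]
finger_gap: 0.0252
tcp [ 0.6155 -0.1134  0.0858] yang 93.26351626860377 z [-0.0001  0.0009 -1.    ] F [ 2.4699 -1.2231 -9.3067] gap 0.025230738725119918 t 14.55
delta tool mm [-0.0929 47.0311 -0.1911]
```

```bash
python3 -m pendant '[{"fingers":20,"delta_pos":[0,5,0],"angular":[0,0,0]},{"fingers":20,"delta_pos":[0,6,0],"angular":[0,0,0]},{"fingers":20,"delta_pos":[0,6,0],"angular":[0,0,0]},{"fingers":20,"delta_pos":[0,6,0],"angular":[0,0,0]},{"fingers":20,"delta_pos":[0,6,0],"angular":[0,0,0]},{"fingers":20,"delta_pos":[0,6,0],"angular":[0,0,0]},{"fingers":20,"delta_pos":[0,6,0],"angular":[0,0,0]},{"fingers":20,"delta_pos":[0,4,0],"angular":[0,0,0]},{"fingers":20,"delta_pos":[0,2,0],"angular":[0,0,0]},{"fingers":20,"delta_pos":[0,0,0],"angular":[0,0,0]},{"fingers":20,"delta_pos":[0,0,0],"angular":[0,0,0]},{"fingers":20,"delta_pos":[0,0,0],"angular":[0,0,0]}]'
python3 - <<'E'
from h import *
to([.6163-.0034,-.1264+.06,.072])
s=env.read_camera("side");cv2.imwrite("pics/slid.png",cv2.resize(s[110:250,240:370],(557,600),interpolation=2))
E
```

```text
clock: 15.75
tcp_pos: [0.6129, -0.0666, 0.0857]
orientation: [0.0, -0.028, 1.0, 0.001]
wrist_force: [4.0, 1.7, -8.6]
finger_gap: 0.0247
tcp [ 0.6129 -0.0666  0.0857] yang 93.24311369431197 z [ 0.      0.0017 -1.    ] F [ 4.0355  1.7138 -8.5541] gap 0.024740288911586472 t 15.75
delta tool mm [ 0.0227  0.2079 13.7063]
```

View pics/slid.png

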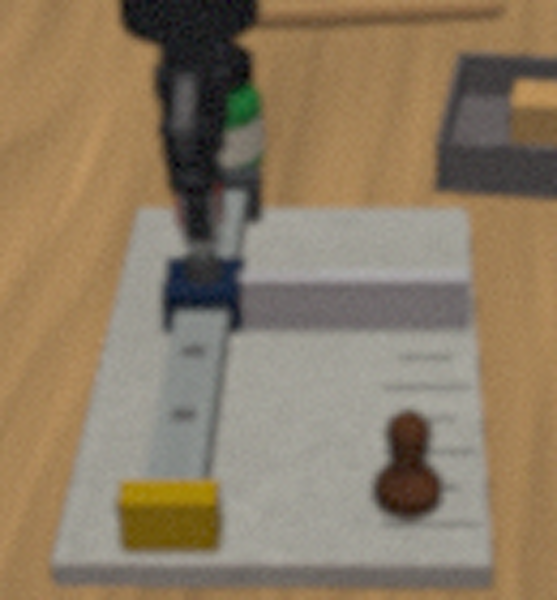

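The carriage has moved, with two free holes left between it and the yellow block, and the knob is now centred behind the pads. Lowering the pin.

```bash
python3 -m pendant '[{"fingers":20,"delta_pos":[0,0,2],"angular":[0,0,0]},{"fingers":20,"delta_pos":[0,0,2],"angular":[0,0,0]},{"fingers":20,"delta_pos":[0,0,2],"angular":[0,0,0]},{"fingers":20,"delta_pos":[0,0,1],"angular":[0,0,0]},{"fingers":20,"delta_pos":[0,0,0],"angular":[0,0,0]}]'
python3 - <<'E'
from h import *
to([.6163-.0034,-.1264+.06,.072])
E
```

```text
clock: 16.3
tcp_pos: [0.613, -0.0672, 0.0788]
orientation: [0.0, -0.028, 1.0, 0.0]
wrist_force: [2.2, 2.6, -7.2]
finger_gap: 0.0251
tcp [ 0.613  -0.0672  0.0788] yang 93.2266416686477 z [ 0.0001  0.0003 -1.    ] F [ 2.2185  2.5538 -7.1954] gap 0.0251349775642426 t 16.3
delta tool mm [0.0555 0.8155 6.7687]
```

```bash
python3 -m pendant '[{"fingers":20,"delta_pos":[0,0.4,2],"angular":[0,0,0]},{"fingers":20,"delta_pos":[0,0,2],"angular":[0,0,0]},{"fingers":20,"delta_pos":[0,0,2],"angular":[0,0,0]},{"fingers":20,"delta_pos":[0,0,1],"angular":[0,0,0]},{"fingers":20,"delta_pos":[0,0,0],"angular":[0,0,0]},{"fingers":20,"delta_pos":[0,0,0],"angular":[0,0,0]}]'
python3 - <<'E'
from h import *
to([.6163-.0034,-.1264+.06,.072])
E
```

```text
clock: 16.9
tcp_pos: [0.613, -0.0672, 0.0721]
orientation: [0.0, -0.028, 1.0, -0.0]
wrist_force: [0.8, 0.8, -2.8]
finger_gap: 0.025
tcp [ 0.613  -0.0672  0.0721] yang 93.21402678807524 z [ 0.0004 -0.0004 -1.    ] F [ 0.7862  0.8436 -2.821 ] gap 0.024964436226090823 t 16.9
delta tool mm [0.0854 0.7595 0.1097]
```

```bash
python3 -m pendant '[{"fingers":20,"delta_pos":[0,0,1],"angular":[0,0,0]},{"fingers":20,"delta_pos":[0,0,0.8],"angular":[0,0,0]},{"fingers":20,"delta_pos":[0,0,0],"angular":[0,0,0]},{"fingers":20,"delta_pos":[0,0,0],"angular":[0,0,0]}]'
python3 - <<'E'
from h import *
to([.6163-.0034,-.1264+.06,.072])
E
```

```text
clock: 17.3
tcp_pos: [0.6132, -0.0672, 0.072]
orientation: [0.001, -0.028, 1.0, -0.0]
wrist_force: [-2.3, 1.2, 8.0]
finger_gap: 0.0251
tcp [ 0.6132 -0.0672  0.072 ] yang 93.2166728764981 z [ 0.0015 -0.0007 -1.    ] F [-2.2848  1.194   7.9711] gap 0.02511567726714316 t 17.3
delta tool mm [ 0.216   0.7814 -0.0099]
```

The pin meets a hard stop at TCP z 0.0720, exactly the height it had when home at the start. One last look before I hand in.

Run:
```python
from h import *
t=env.read_camera("top");s=env.read_camera("side");to([.613,-.0672,.072])
cv2.imwrite("pics/fin.png",np.vstack([cv2.resize(t[110:310,120:520],(600,300),interpolation=2),cv2.resize(s[100:340,210:450],(600,300*2),interpolation=2)[:290]]))
s0=cv2.imread("pics/side0.png")
for n,lo,hi,bx in(("stamp",(0,60,10),(14,255,110),(322,200,350,236)),("blue",(105,120,60),(125,255,255),(215,280,270,335))):
    print(n,desc(blob(s0,lo,hi,bx))[0],desc(blob(s,lo,hi,bx))[0])
```

```text
tcp [ 0.6132 -0.0672  0.072 ] yang 93.21594433650444 z [ 0.0015 -0.0008 -1.    ] F [-3.8372  1.534   6.867 ] gap 0.025120476655437495 t 17.4
delta tool mm [ 0.1531 -0.0134 -0.0243]
stamp [335.046  219.4418] [334.8931 219.3729]
blue [241.4545 313.4896] [241.5411 313.4936]
```

View pics/fin.png

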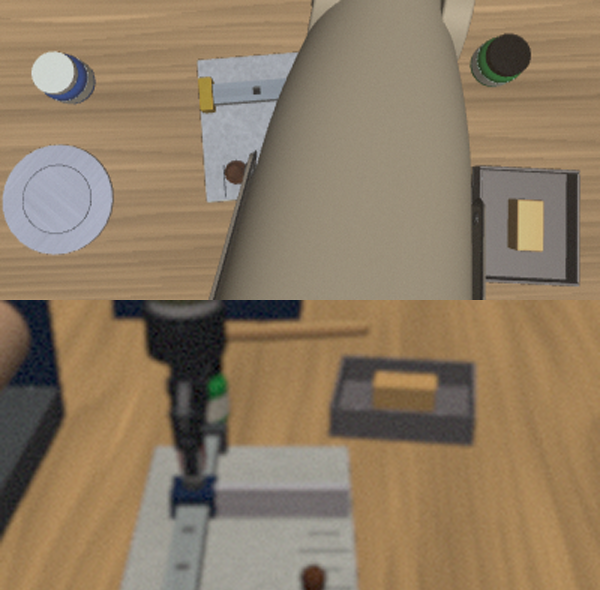

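The prop lies flat in the tray, the carriage is at the next hole, and the stamp and both jars are in place. Handing in.

```bash
python3 -c "
from workcell import env
print(env.hand_in())"
```

```text
the job is handed in; nothing more can be done
None
```

The job is done and handed in at about 17.4 s. The kiln prop is in the grey tray, and the fence is one hole nearer the yellow end with the pin home. The gripper is still closed on the red knob, pressing down lightly (about 7 N).

**Last checks**
- **Prop:** the final pictures show it lying flat near the middle of the tray.
- **Fence:** the gripper moved the knob about 59 mm along the rail from where it first gripped it. That is within the pin's play of the 60 mm hole spacing.
- **Pin:** on the way down it passed well below the height where it would ride on the rail. It stopped hard at z = 0.0720 m, the same gripper height as when the pin was home at the start.
- **Bystanders:** the stamp and blue jar are within 0.2 px of where they started. I checked the green jar only by eye, and it looks unmoved.

**What disagreed**
- **Knob position:** my first grip on the knob was about 4 mm off-centre, because the two cameras disagreed by about 3 mm. I raised the plunger once, lowered it back into its start hole, re-centred and gripped again before sliding the fence.
- **Finger opening:** on the knob it reads about 25 mm instead of the stated 27 mm. I took this to be the pads giving a little, and the grip held.

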